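Clear the pestle and click the spice cupboard shut

ROBOT

A 6-joint arm with a two-finger parallel gripper is mounted at the origin on the work surface. World frame = base frame: x ahead of the robot, y to its left, z up, the work surface at z = 0. Lengths are in m, angles in rad, forces in N, time in s.
With the tool pointing down it reaches from about 0.375 to 0.9 m from the base axis. Payload 3.1 kg.
Tool frame: the origin (TCP) lies on the centre line of the jaws, within the pads' length; the fingertips stand 14 mm ahead of it and the grasp point (between the pads) lies 5 mm behind it; y points along the fingers, z is the direction in which the jaws open and shut, and the axes are right-handed (so a half turn about y gives the same grasp; the last joint's range is limited). The gripper opens to 87 mm and grips with 3 to 60 N. Pads are 19 mm wide; open, the fingers measure 117 mm over their backs; the gripper's body (75 mm by 190 mm) begins 51 mm behind the grasp point.
Start: joints at [-1.333, 0.527, 1.433, -0, 1.181, -0.178], TCP at [0.252, -0.572, 0.237] pointing down, gripper open.
Joint ranges: [-3.08, 3.08], [-0.75, 2.2], [0.22, 2.44], [-1.43, 4.57], [0, 2.65], [-2.85, 2.85]. Speed limits (rad/s): [2.79, 2.79, 3.14, 3.14, 3.14, 3.14].

INTERFACE

Orientations are given as a unit quaternion [x, y, z, w].
In Python, from rig import robot, vision gives the robot as it stands.
- The arm moves only by the shell command python3 -m crank 'ROWS' [FORCE]. ROWS is JSON, a list of rows, each a list of 7 numbers: the shift along the tool's x, y, z as a fraction of full scale, then the turn, a rotation vector about the tool's x, y, z as a fraction of full scale, then the gripper command: -1 is shut, 1 is fully open, values between are in proportion. In form: [[x, y, z, wx, wy, wz, grip], ...]. A call has 1 to 10 rows; each row is the pose to reach, as a shift and turn from the pose commanded when the call began, along the tool's axes at that moment, turning the shorter way round; what a row does not reach only later rows make up. Full scale, the value 1, is 50 cm for a shift and pi rad for a turn. A row lasts 1/8 s, in which the tool goes at most 62.5 mm and 10.7 degrees, less where a joint would pass 70% of its speed; a pose out of reach is approached as far as the arm can. A call with a number of a shift or a turn outside -1 to 1 is refused whole. A call with a gripper value outside its range is refused whole. The fingers move at their own pace and stop on an object; FORCE is the grip in N (left out, the last holds). Time passes only in rows, so rows that repeat a pose let the fingers close. It gives the time, the measured TCP pose, the force and the opening at its end, in the units of the state.
- robot.get_obs(): the state, without advancing time (a new reading comes with each control period).
- vision.camera(name): name is "scene" or "top" or "wrist"; returns the picture (480x640x3 uint8, blue, green, red); there is no depth.
- vision.camera_info(name): a dict with "vfov" (degrees; the focal length in pixels is half the picture's height over the tangent of half this angle, whatever the lens; pixels are square), "cx", "cy" (the principal point, pixels), "world_from_camera" (4x4, takes a point from camera to world coordinates); the wrist camera has in their place "tool_from_camera" (4x4, takes a point from camera to tool coordinates, whose origin is the TCP and whose axes are the tool frame's). Camera axes: x right, y up, looking along -z (the intrinsics and any distortion apply to the point x, -y, -z); pixel columns grow to the right and rows downward; lengths in m; the calibration is good to about 2 mm. A picture is of the moment at which its call begins: read the wrist's pose just before it. camera_info takes no time and is no camera call.
- robot.hand_in(): hands the job in, once; it reports no verdict.
The state is a dict: "time": time; "q": joint angles; "joint_velocities": joint speeds; "joint_torque": joint torques, N m; "position": TCP position; "tool_rot": TCP orientation; "ft_force": force on the tool from outside, world axes, zero at the start; "moment": the same for the moment, N m; "grip_width": finger opening in m.
Only numpy, scipy, OpenCV 4.12 (cv2) and the standard library are available. Lean on these libraries where they do the work, as an engineer would, in place of code of your own. Each camera call takes 0.05 s, during which the arm holds its last target.

TASK

The spice cupboard's door is standing open and the wooden pestle lies in its way. Put the pestle into the wire basket so that it lies wholly inside, then push the cupboard door fully shut until it clicks home on its catch. Leave everything else where it stands.

Things in the scene. Friction and masses are not known exactly. Their poses are not given: they have to be found in the camera images.
- cupboard: small fixed wooden spice cupboard, 170 deep x 220 wide x 200 mm high, open front with steel and glass pots on its shelf; origin at the centre of its underside, z up, its front faces its own -x (the carcass front is at x = -85 mm), its own y runs along the width
- door_hinge (a point): the upright hinge line of the cupboard door at table height, on the cupboard at x = -92, y = +105 mm of the cupboard's frame; the axes are the cupboard's. Shut, the door runs from the hinge along the cupboard's -y and its outer face looks to the cupboard's -x
- cupboard_door (a joint): opening angle of the cupboard door in rad: 0 = fully shut, grows as the door swings out towards the cupboard's -x (starts near 1.3). A sprung roller catch is met at about 0.09 and passed at about 0.03; past that it draws the door shut and holds it, short of that the door stays ajar. Getting past takes about 5 to 10 N at the free side
- door_free_edge (a point): top corner of the door's free side, on its outer face, 198 mm above the table, 210 mm from the hinge line; moves with the door. The door is a dark wooden frame with a metal mesh panel, 14 mm thick (7 mm either side of the hinge line), from 12 to 198 mm above the table, solid over its top 40 mm
- door_handle (a point): middle of the small upright steel bar handle on the door's outer face: 28 mm from the door's mid plane, 193 mm from the hinge line, 100 mm above the table; the bar is 8 mm thick and reaches from 70 to 130 mm above the table
- pestle: plain wooden pestle lying on the table before the cupboard, 164 mm long along its own x, 200 g; origin on its axis at mid length, 21 mm above the table; handle 28 mm thick from x = -66 to +24 mm (grip it there), head 42 mm thick from x = +24 to +82, end disc 42 mm thick from x = -82 to -66
- pestle_head (a point): middle of the pestle's head end face (own x = +82 mm)
- pestle_butt (a point): middle of the pestle's other end face (own x = -82 mm)
- basket: open steel wire basket, 240 mm (own x) x 170 mm (own y) x 90 mm high, wires 4 to 6 mm thick, floor 4 mm thick, loose, 0.7 kg; origin at the centre of its underside, z up
- jar: glass jar with a wire clip closure, 84 mm in diameter, 136 mm high; origin at the centre of its underside; leave alone
- tin: closed steel tin, 76 mm in diameter, 110 mm high; origin at the centre of its underside; leave alone
- bowl: yellow ceramic bowl, 124 mm in diameter, 55 mm high; origin at the centre of its underside; leave alone
- pan_lid: aluminium saucepan lid with a black knob, 140 mm in diameter, 38 mm high; origin at the centre of its underside; leave alone
- tumbler: steel tumbler, 72 mm in diameter, 100 mm high; origin at the centre of its underside; leave alone
- mortar: stone mortar, 120 mm in diameter, 85 mm high, open at the top; origin at the centre of its underside; leave alone
Mind the look-alikes: they are no part of the job. There is more than one size of the pestle; the job needs the largest.

How it is judged:
On the way, in this order (a step that is already met when the one before it is completed fails the run):
1. the pestle lies wholly inside the basket (x of pestle_head in the frame of basket between -0.121 and 0.121 m and y of pestle_head in the frame of basket between -0.086 and 0.086 m and z of pestle_head in the frame of basket between 0 and 0.085 m and x of pestle_butt in the frame of basket between -0.121 and 0.121 m and y of pestle_butt in the frame of basket between -0.086 and 0.086 m and z of pestle_butt in the frame of basket between 0 and 0.085 m and angle between basket's own z axis and vertical below 0.2 rad and contact force between the fingers and pestle below 0.1 N and linear speed of pestle below 0.05 m/s), for 0.2 s.
2. the cupboard door is shut on its catch (value of joint cupboard_door below 0.02 rad), for 0.2 s.
At the end, for the whole second after the job is handed in: the pestle lies at rest wholly inside the upright basket (both ends within its walls and below 85 mm above its underside), and the cupboard door is shut on its catch (opening under 0.02 rad) and at rest (x of pestle_head in the frame of basket between -0.121 and 0.121 m and y of pestle_head in the frame of basket between -0.086 and 0.086 m and z of pestle_head in the frame of basket between 0 and 0.085 m and x of pestle_butt in the frame of basket between -0.121 and 0.121 m and y of pestle_butt in the frame of basket between -0.086 and 0.086 m and z of pestle_butt in the frame of basket between 0 and 0.085 m and angle between basket's own z axis and vertical below 0.2 rad and linear speed of pestle below 0.03 m/s and value of joint cupboard_door below 0.02 rad and velocity of joint cupboard_door between -0.05 and 0.05 rad/s); the robot touches nothing.
It fails at once if the jar, tin, bowl, saucepan lid, tumbler or mortar is shifted by more than 50 mm or tipped over (distance of any of jar, tin, bowl, pan_lid, tumbler, mortar from where it was at the start of the episode above 0.05 m or angle between any of jar, tin, bowl, pan_lid, tumbler, mortar's own z axis and vertical above 0.5 rad).
It also fails if it takes over 58 s, if anything falls off the work surface, if the arm or the gripper's body presses on something with over 40 N, if the wrist force passes 120 N, or if a joint passes its speed limit or range.

## Working session

There is one attempt and no reset: what is moved stays moved. The work goes in short steps, Python scripts to look and compute and a shell command to move; the robot and the scene stay as the last step left them, time stands still between calls to the robot, and variables do not carry over. Pictures are saved under pics/ and viewed, and the job is handed in when it is done.

```bash
ls; mkdir -p pics
python3 - <<'E'
from rig import robot, vision
import cv2,json
print(robot.get_obs())
for n in ["scene","top","wrist"]:
    print(n,vision.camera_info(n))
    cv2.imwrite(f"pics/{n}0.png",vision.camera(n))
E
```

```text
pics
{'time': 0.0, 'q': array([-1.33350002e+00,  5.28476827e-01,  1.43392476e+00, -4.39340155e-05,
        1.18140700e+00, -1.78495802e-01]), 'joint_velocities': array([-0.0010393 , -0.00062067,  0.00046248, -0.00018658, -0.00063213,
        0.00117412]), 'joint_torque': array([ 2.09993250e-04, -4.40044534e+01, -1.76594424e+01,  6.32050401e-02,
        5.83366491e-02, -1.55919538e-04]), 'position': array([ 0.25229265, -0.57102716,  0.23555793]), 'tool_rot': array([-0.14599114,  0.69266193, -0.69109656,  0.14591636]), 'ft_force': array([ 0.82102368, -0.58212365,  0.03356767]), 'moment': array([ 0.03893037, -0.00408316,  0.03146023]), 'grip_width': 0.08695655734580789}
scene {'vfov': 57.922059141119654, 'cx': 318.0014381156413, 'cy': 240.04404796685563, 'world_from_camera': array([[-0.70515217, -0.64138928,  0.30229159,  0.84573171],
       [ 0.70895117, -0.63043285,  0.31613709,  0.37519195],
       [-0.01219239,  0.43723473,  0.89926477,  0.99524365],
       [ 0.        ,  0.        ,  0.        ,  1.        ]])}
top {'vfov': 42.87708769036837, 'cx': 328.5346136560577, 'cy': 241.36650260580964, 'world_from_camera': array([[ 1.11253869e-03,  9.86698489e-01, -1.62557231e-01,
         3.24095122e-01],
       [-9.99954808e-01, -4.37120605e-04, -9.49693005e-03,
         6.98952503e-02],
       [-9.44166365e-03,  1.62560450e-01,  9.86653412e-01,
         1.51850848e+00],
       [ 0.00000000e+00,  0.00000000e+00,  0.00000000e+00,
         1.00000000e+00]])}
wrist {'vfov': 71.19607953759302, 'cx': 318.24541181464633, 'cy': 245.21555706942115, 'tool_from_camera': array([[-8.78589941e-04, -9.56955741e-01, -2.90232558e-01,
        -8.02303704e-02],
       [ 8.02059484e-05,  2.90232602e-01, -9.56956128e-01,
        -1.47790919e-01],
       [ 9.99999611e-01, -8.64050405e-04, -1.78241901e-04,
        -2.51875308e-04],
       [ 0.00000000e+00,  0.00000000e+00,  0.00000000e+00,
         1.00000000e+00]])}
```

View pics/scene0.png

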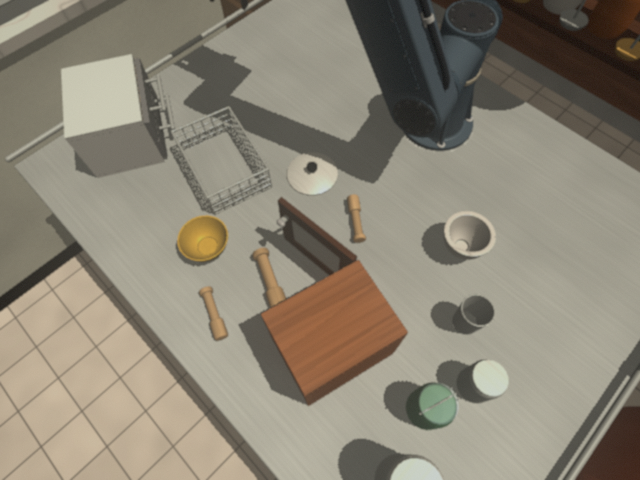

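View pics/top0.png

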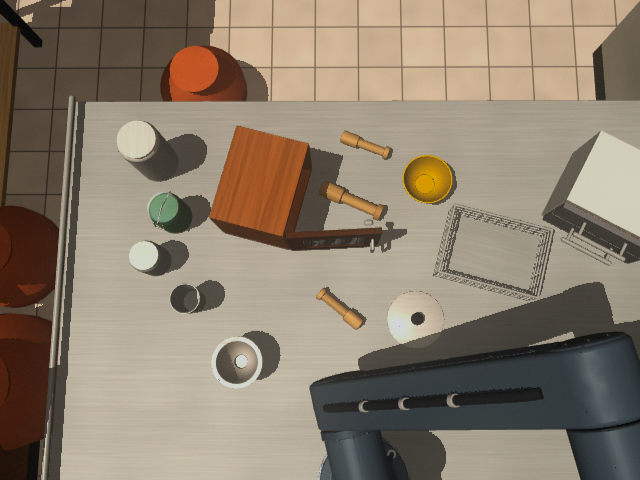

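View pics/wrist0.png

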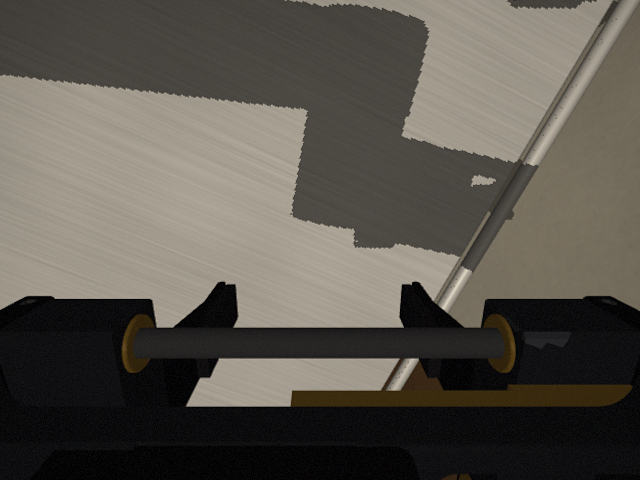

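Three pestles in the top image: (366,145), (355,200) and (340,308). The one at (355,200) looks the longest and lies in front of the cupboard in the door's swing. I'll confirm this in a crop.

```bash
cat > h.py <<'E'
import numpy as np, cv2
from rig import robot, vision
from scipy.spatial.transform import Rotation as R
def proj(name,P,T=None):
    i=vision.camera_info(name); T=i["world_from_camera"] if T is None else T
    f=240/np.tan(np.radians(i["vfov"]/2)); p=np.linalg.inv(T)@np.r_[P,1]
    return np.array([i["cx"]+f*p[0]/-p[2], i["cy"]+f*p[1]/p[2]])
def ray(name,uv,z,T=None):
    i=vision.camera_info(name); T=i["world_from_camera"] if T is None else T
    f=240/np.tan(np.radians(i["vfov"]/2))
    d=T[:3,:3]@np.array([(uv[0]-i["cx"])/f,-(uv[1]-i["cy"])/f,-1]); o=T[:3,3]
    return o+d*(z-o[2])/d[2]
def wristT():
    o=robot.get_obs(); T=np.eye(4); T[:3,:3]=R.from_quat(o["tool_rot"]).as_matrix(); T[:3,3]=o["position"]
    return T@vision.camera_info("wrist")["tool_from_camera"]
def plan(P,y,z):
    "fractions from present pose to TCP P with tool y, z axes"
    o=robot.get_obs(); R0=R.from_quat(o["tool_rot"]); y=np.array(y,float);y/=np.linalg.norm(y);z=np.array(z,float);z-=y*(z@y);z/=np.linalg.norm(z)
    R1=R.from_matrix(np.c_[np.cross(y,z),y,z])
    return np.round(np.r_[R0.inv().apply(np.array(P)-o["position"])/.5,(R0.inv()*R1).as_rotvec()/np.pi],4)
E
python3 - <<'E'
import cv2,numpy as np
t=cv2.imread("pics/top0.png"); s=cv2.imread("pics/scene0.png")
cv2.imwrite("pics/tc.png",cv2.resize(t[110:310,270:470],None,fx=3,fy=3,interpolation=cv2.INTER_CUBIC))
cv2.imwrite("pics/tb.png",cv2.resize(t[180:320,400:580],None,fx=4,fy=4,interpolation=cv2.INTER_CUBIC))
cv2.imwrite("pics/sc.png",cv2.resize(s[185:345,180:380],None,fx=3.7,fy=3.7,interpolation=cv2.INTER_CUBIC))
E
```

```text
(no output)
```

View pics/tc.png

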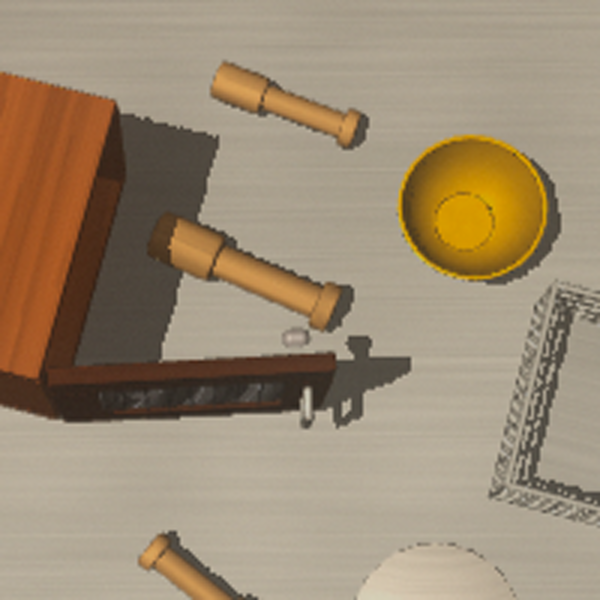

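View pics/tb.png

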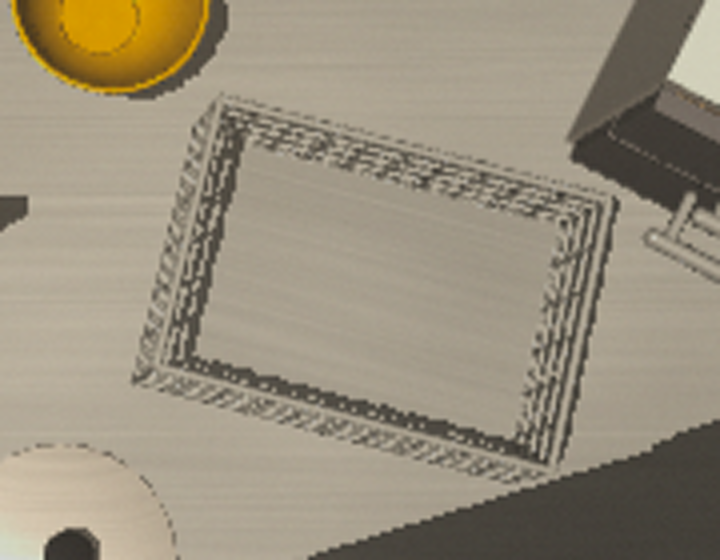

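View pics/sc.png

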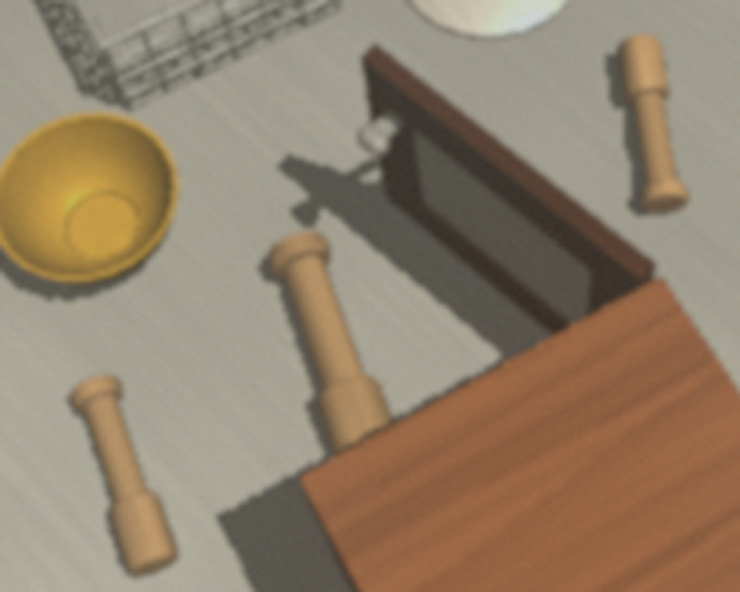

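Run:
```python
from h import *
np.set_printoptions(precision=4,suppress=True)
u=lambda x,y:(270+x/3,110+y/3); b=lambda x,y:(400+x/4,180+y/4); s=lambda x,y:(180+x/3.7,185+y/3.7)
H=ray("top",u(162,235),.021);B=ray("top",u(333,308),.021);print("pestle",H,B,np.linalg.norm(H-B))
for a,c in [((222,68),None)]: pass
print("small1",np.linalg.norm(ray("top",u(218,78),.016)-ray("top",u(355,128),.016)))
print("scene butt", ray("scene",s(300,255),.021), "top butt upper", ray("scene",s(303,237),.042))
C=[ray("top",b(*p),.09) for p in [(222,98),(617,200),(553,465),(163,368)]]
print("basket",np.array(C),np.mean(C,0),[np.linalg.norm(C[i]-C[i-1]) for i in range(4)])
for c in C: print(proj("scene",c))
# door top: hinge end & free
print("door free top inner/outer",ray("top",u(335,353),.198),ray("top",u(336,368),.198))
print("hinge",ray("top",u(48,378),.198))
print("handle",ray("top",u(308,388),.13),ray("top",u(308,422),.07))
for n,p in [("bowl",u(475,208)),]: print(n,ray("top",p,.055))
print("lid knob",ray("top",(417,318),.038))
print("cup top corners",*[ray("top",p,.2) for p in [(237,126),(311,146),(289,248),(211,215)]])
```

```text
pestle [0.7062 0.0959 0.021 ] [ 0.6435 -0.0468  0.021 ] 0.1558802332538861
small1 0.12457087524652272
scene butt [ 0.6435 -0.0405  0.021 ] top butt upper [ 0.6379 -0.0398  0.042 ]
basket [[ 0.6485 -0.2194  0.09  ]
 [ 0.5865 -0.4508  0.09  ]
 [ 0.4298 -0.4045  0.09  ]
 [ 0.4865 -0.1796  0.09  ]] [ 0.5378 -0.3136  0.09  ] [np.float64(0.16683395689639424), np.float64(0.23951714723907686), np.float64(0.1633763880538642), np.float64(0.23189069583280117)]
[207.1086 196.9275]
[170.7317 130.572 ]
[227.1833 107.5255]
[267.0506 167.2274]
door free top inner/outer [ 0.5721 -0.034   0.198 ] [ 0.5609 -0.0346  0.198 ]
hinge [0.5536 0.176  0.198 ]
handle [ 0.5576 -0.0183  0.13  ] [ 0.5401 -0.0219  0.07  ]
bowl [ 0.72   -0.1618  0.055 ]
lid knob [ 0.3814 -0.1286  0.038 ]
cup top corners [0.8057 0.2898 0.2   ] [0.7583 0.1222 0.2   ] [0.5267 0.1689 0.2   ] [0.6004 0.342  0.2   ]
```

The largest pestle is confirmed: about 160 mm against 125 mm for the look-alike, lying at top-view (324,188) to (381,213). Next I'll move above it and check with the wrist camera.

Run:
```python
from h import *
np.set_printoptions(precision=4,suppress=True)
u=lambda x,y:(270+x/3,110+y/3); s=lambda x,y:(180+x/3.7,185+y/3.7)
print(R.from_quat(robot.get_obs()["tool_rot"]).as_matrix())
for z in (.06,.1,.15): print("knob",z,ray("top",u(295,338),z),ray("scene",s(378,133),z))
print("free corner top inner scene",ray("scene",s(372,55),.198))
for c in [(117,100),(43,372)]: print(ray("top",u(*c),.2))
p=[.916,-.402,0]
for sg in (1,-1): print(plan([.665,.0,.30],[0,0,-1],sg*np.array(p)))
```

```text
[[-0.9148 -0.0004  0.404 ]
 [-0.404   0.0016 -0.9148]
 [-0.0003 -1.     -0.0016]]
knob 0.06 [ 0.6104 -0.0127  0.06  ] [ 0.556  -0.0531  0.06  ]
knob 0.1 [ 0.6025 -0.0104  0.1   ] [ 0.5684 -0.0347  0.1   ]
knob 0.15 [ 0.5927 -0.0076  0.15  ] [ 0.5839 -0.0118  0.15  ]
free corner top inner scene [ 0.5661 -0.0299  0.198 ]
[0.7645 0.1267 0.2   ]
[0.5577 0.1795 0.2   ]
[-1.2165 -0.1269 -0.7119  0.0005 -0.236  -0.0003]
[-1.2165 -0.1269 -0.7119  0.0003  0.764   0.0006]
```

```bash
python3 -m crank '[[-0.9,-0.12,-0.53,0,-0.2,0,1],[-0.9,-0.12,-0.53,0,-0.2,0,1],[-0.9,-0.12,-0.53,0,-0.2,0,1],[-0.9,-0.12,-0.53,0,-0.2,0,1],[-0.9,-0.12,-0.53,0,-0.2,0,1],[-0.9,-0.12,-0.53,0,-0.2,0,1],[-0.9,-0.12,-0.53,0,-0.2,0,1],[-0.9,-0.12,-0.53,0,-0.2,0,1],[-0.9,-0.12,-0.53,0,-0.2,0,1],[-0.9,-0.12,-0.53,0,-0.2,0,1]]' 30
python3 - <<'E'
from h import *
print(plan([.665,.0,.30],[0,0,-1],[.916,-.402,0]))
E
```

```text
time: 1.4
position: [0.5578, -0.1457, 0.2965]
tool_rot: [0.354, -0.612, 0.612, -0.354]
ft_force: [0.7, -0.9, -0.3]
grip_width: 0.0872
[-0.3595 -0.0071  0.0401 -0.     -0.0348 -0.    ]
```

```bash
python3 -m crank '[[-0.36,0,0.04,0,-0.035,0,1],[-0.36,0,0.04,0,-0.035,0,1],[-0.36,0,0.04,0,-0.035,0,1],[-0.36,0,0.04,0,-0.035,0,1],[-0.36,0,0.04,0,-0.035,0,1],[-0.36,0,0.04,0,-0.035,0,1]]'
python3 - <<'E'
from h import *
T=wristT(); np.save("T1.npy",T); cv2.imwrite("pics/w1.png",vision.camera("wrist"));o=robot.get_obs();print(o["position"],o["q"],o["joint_velocities"].max())
E
```

```text
time: 2.15
position: [0.6639, -0.004, 0.2964]
tool_rot: [-0.385, 0.593, -0.593, 0.385]
ft_force: [-0.2, 0.0, 0.5]
grip_width: 0.0872
[ 0.66409178 -0.00385825  0.2965926 ] [-1.73563450e-01  5.27773370e-01  1.25550041e+00 -4.07252552e-04
  1.35891000e+00  2.45673755e-01] 0.0030534267235832074
```

View pics/w1.png

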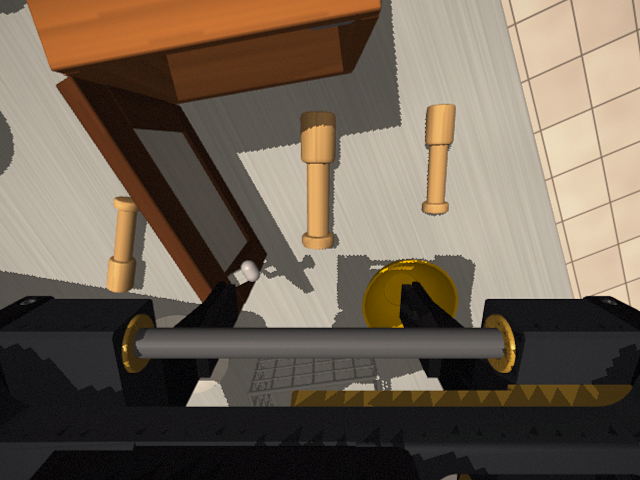

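Run:
```python
from h import *
t=cv2.imread("pics/w1.png"); cv2.imwrite("pics/w1c.png",cv2.resize(t[90:290,180:400],None,fx=3,fy=3,interpolation=cv2.INTER_CUBIC))
```

```text
(no output)
```

View pics/w1c.png

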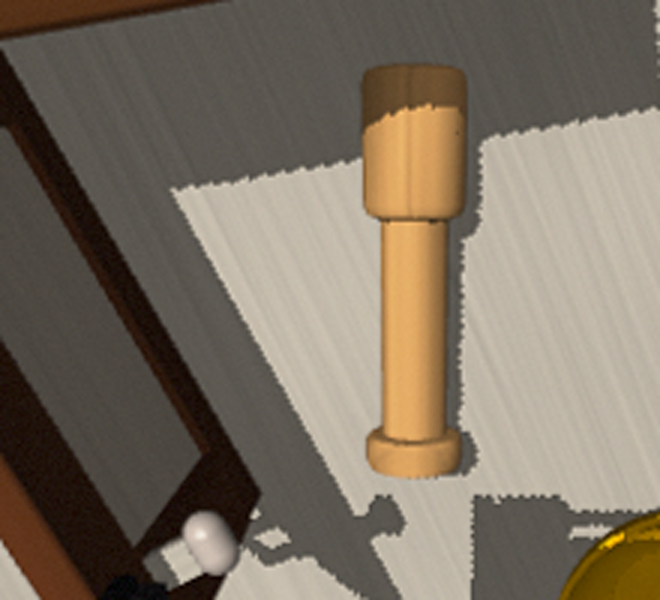

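Run:
```python
from h import *
np.set_printoptions(precision=4,suppress=True)
T=np.load("T1.npy"); w=lambda x,y:(180+x/3,90+y/3)
from scipy.optimize import least_squares
# points on top ridge z=.042 : (own x, crop px)
top=[(24,.042,(414,220)),(-66,.042,(413,432)),(-82,.042,(413,477)),(82,.042,(414,66))]
def f(q):
    c=np.array([q[0],q[1],0]); a=np.array([np.cos(q[2]),np.sin(q[2]),0])
    return np.concatenate([proj("wrist",c+a*x/1000+[0,0,z],T)-w(*p) for x,z,p in top])
r=least_squares(f,[.67,.02,1.15]);print(r.x,f(r.x).round(1)); q=r.x
c=np.array([q[0],q[1],.021]);a=np.array([np.cos(q[2]),np.sin(q[2]),0]);print("head",c+a*.082,"butt",c-a*.082,a)
for n in ("top",): print(proj(n,c+a*.082),proj(n,c-a*.082))
print("scene butt top",proj("scene",c-a*.082+[0,0,.021]))
print("basket px floor corner",)
# door inner top corner & knob
print("hinge etc; knob z.16",ray("wrist",w(215,540),.16,T))
print("door top inner edge pts",ray("wrist",(129,95),.198,T), ray("wrist",(100,113),.198,T))
```

```text
[0.6775 0.0278 1.1493] [-0.1 -0.5  0.   3.2 -0.   0.5  0.1 -2.5]
head [0.711  0.1026 0.021 ] butt [ 0.6439 -0.047   0.021 ] [0.4091 0.9125 0.    ]
[321.3284 186.5006] [381.0808 212.5056]
scene butt top [258.0529 248.7727]
basket px floor corner
hinge etc; knob z.16 [ 0.5968 -0.0064  0.16  ]
door top inner edge pts [0.5924 0.15   0.198 ] [0.568  0.1484 0.198 ]
```

Run:
```python
from h import *
p=np.array([.9125,-.409,0]);Z=np.array([0,0,1]);t=np.radians(12)
y=-np.sin(t)*p-np.cos(t)*Z; z=np.cos(t)*p-np.sin(t)*Z
print(plan([.6805,.032,.27],y,z),plan([.6805,.032,.15],y,z),plan([.6805,.032,.027],y,z))
```

```text
[-0.0789  0.0531  0.0008 -0.0665  0.0007  0.0002] [-7.900e-02  2.931e-01  9.000e-04 -6.650e-02  7.000e-04  2.000e-04] [-7.910e-02  5.391e-01  1.000e-03 -6.650e-02  7.000e-04  2.000e-04]
```

```bash
python3 -m crank '[[-0.079,0.053,0.001,-0.0665,0,0,0.2],[-0.079,0.053,0.001,-0.0665,0,0,0.2],[-0.079,0.12,0.001,-0.0665,0,0,0.2],[-0.079,0.2,0.001,-0.0665,0,0,0.2],[-0.079,0.29,0.001,-0.0665,0,0,0.2],[-0.079,0.29,0.001,-0.0665,0,0,0.2]]'
python3 - <<'E'
from h import *
cv2.imwrite("pics/w2.png",vision.camera("wrist"));cv2.imwrite("pics/t2.png",cv2.resize(vision.camera("top")[110:310,270:470],None,fx=3,fy=3))
p=np.array([.9125,-.409,0]);Z=np.array([0,0,1]);t=np.radians(12)
y=-np.sin(t)*p-np.cos(t)*Z; z=np.cos(t)*p-np.sin(t)*Z
print(plan([.6805,.032,.027],y,z))
E
```

```text
time: 2.95
position: [0.6783, 0.0329, 0.1493]
tool_rot: [-0.425, 0.653, -0.526, 0.341]
ft_force: [-0.3, -0.3, -1.2]
grip_width: 0.0527
[ 3.100e-03  2.482e-01  5.020e-02 -9.000e-04  1.200e-03  1.000e-04]
```

View pics/w2.png

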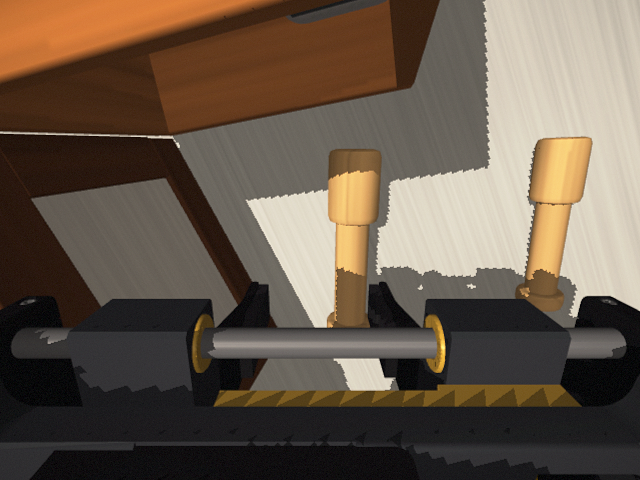

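View pics/t2.png

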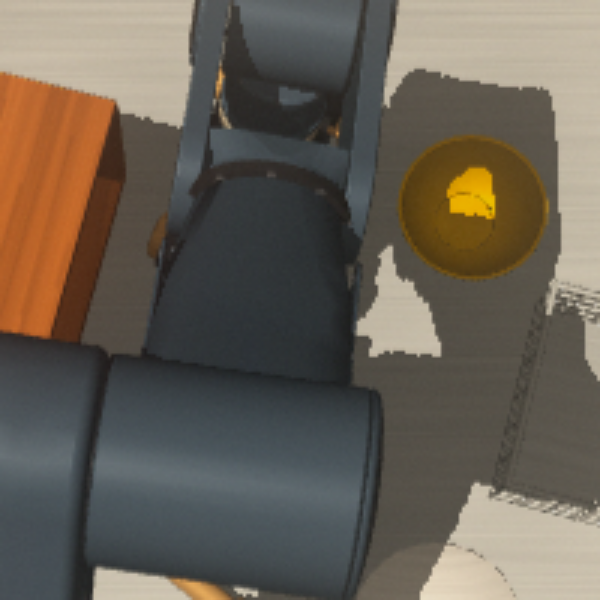

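```bash
python3 -m crank '[[0.003,0.08,0.016,0,0,0,0.2],[0.003,0.16,0.032,0,0,0,0.2],[0.003,0.22,0.044,0,0,0,0.2],[0.003,0.248,0.05,0,0,0,0.2],[0.003,0.248,0.05,0,0,0,0.2],[0.003,0.248,0.05,0,0,0,-1],[0.003,0.248,0.05,0,0,0,-1],[0.003,0.248,0.05,0,0,0,-1],[0.003,0.248,0.05,0,0,0,-1]]' 30
python3 - <<'E'
from h import *
cv2.imwrite("pics/w3.png",vision.camera("wrist"));
E
```

```text
time: 4.18
position: [0.6801, 0.033, 0.0259]
tool_rot: [-0.424, 0.651, -0.528, 0.344]
ft_force: [-0.4, 0.1, 2.4]
grip_width: 0.0271
```

View pics/w3.png

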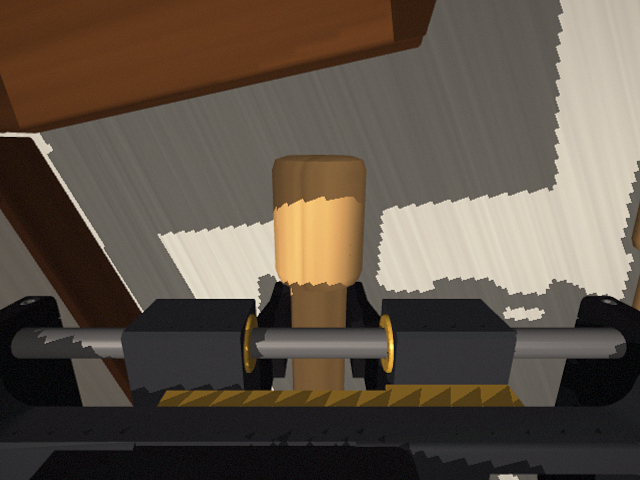

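Gripped: the opening reads 27 mm and the head is visible just beyond the pads. Lifting straight up.

```bash
python3 -m crank '[[0,-0.06,-0.013,0,0,0,-1],[0,-0.16,-0.034,0,0,0,-1],[0,-0.27,-0.057,0,0,0,-1],[0,-0.38,-0.081,0,0,0,-1],[0,-0.489,-0.104,0,0,0,-1],[0,-0.489,-0.104,0,0,0,-1]]'
python3 - <<'E'
from h import *
T=wristT();np.save("T4.npy",T);cv2.imwrite("pics/w4.png",vision.camera("wrist"))
b=np.array([-.26,-.966,0]); p=np.array([.966,-.26,0])
for P in ([.538,-.314,.28],[.538,-.314,.075]): print(plan(P,[0,0,-1],p))
E
```

```text
time: 4.97
position: [0.682, 0.033, 0.2808]
tool_rot: [-0.421, 0.649, -0.531, 0.347]
ft_force: [0.6, 0.1, -1.9]
grip_width: 0.0279
[ 0.7498 -0.0107  0.019   0.0649 -0.0487 -0.0054]
[ 0.7503  0.3908  0.1022  0.0649 -0.0487 -0.0054]
```

View pics/w4.png

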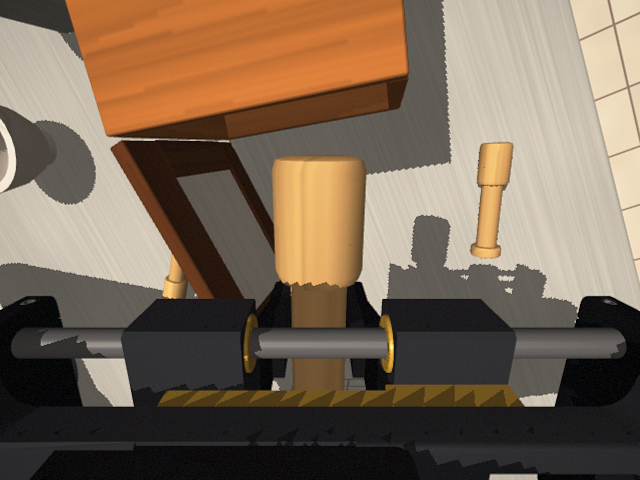

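Run:
```python
from h import *
for n,f,(x0,x1,y0,y1) in (("scene","scene0",(150,290,90,230)),("top","top0",(420,570,190,310))):
    k=4; im=cv2.resize(cv2.imread(f"pics/{f}.png")[y0:y1,x0:x1],None,fx=k,fy=k)
    c=np.array([.538,-.314,0]);b=np.array([-.26,-.966,0]);p=np.array([.966,-.26,0])
    for z,col in ((0,(0,0,255)),(.09,(0,255,0))):
        P=[(proj(n,c+[0,0,z]+s*.12*b+t*.085*p)-[x0,y0])*k for s,t in ((1,1),(1,-1),(-1,-1),(-1,1))]
        cv2.polylines(im,[np.array(P).astype(int)],True,col,1)
    cv2.imwrite(f"pics/b_{n}.png",im)
```

```text
(no output)
```

View pics/b_scene.png

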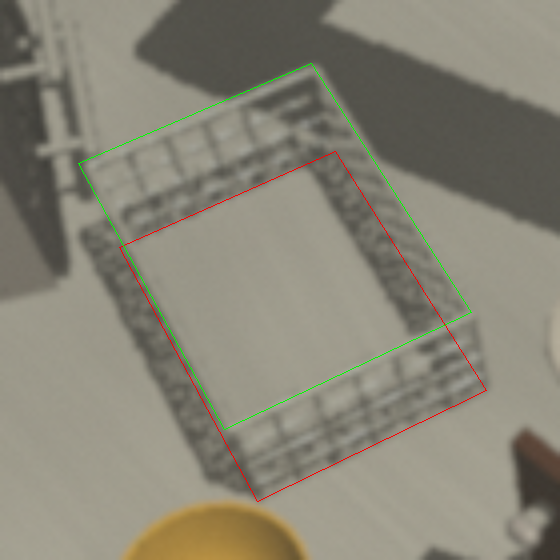

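View pics/b_top.png

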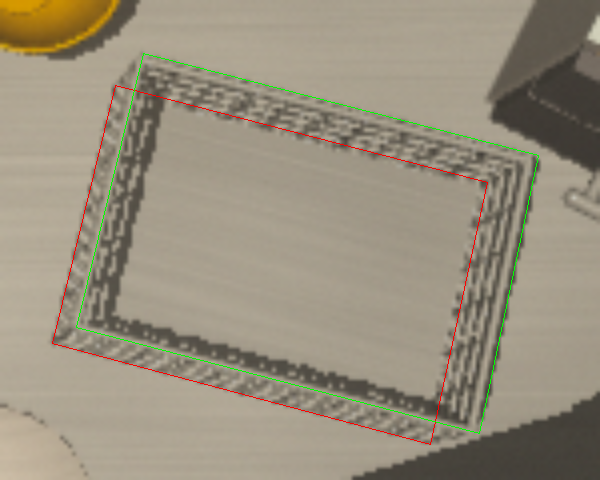

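Basket overlays agree in both views, centre about (0.538,-0.314). Moving above it.

```bash
python3 -m crank '[[0.738,-0.01,0.019,0.065,-0.049,-0.005,-1],[0.738,-0.01,0.019,0.065,-0.049,-0.005,-1],[0.738,-0.01,0.019,0.065,-0.049,-0.005,-1],[0.738,-0.01,0.019,0.065,-0.049,-0.005,-1],[0.738,-0.01,0.019,0.065,-0.049,-0.005,-1],[0.738,-0.01,0.019,0.065,-0.049,-0.005,-1],[0.738,-0.01,0.019,0.065,-0.049,-0.005,-1],[0.738,-0.01,0.019,0.065,-0.049,-0.005,-1]]'
python3 - <<'E'
from h import *
p=np.array([.966,-.26,0])
for P in ([.5395,-.308,.055],): print(plan(P,[0,0,-1],p))
cv2.imwrite("pics/w5.png",vision.camera("wrist"));cv2.imwrite("pics/s5.png",vision.camera("scene"))
E
```

```text
time: 6.02
position: [0.5383, -0.3075, 0.2755]
tool_rot: [-0.431, 0.565, -0.558, 0.429]
ft_force: [-0.2, 0.5, -1.7]
grip_width: 0.0267
[ 2.100e-03  4.409e-01  6.500e-03  2.800e-03 -1.000e-04 -1.200e-03]
```

View pics/w5.png

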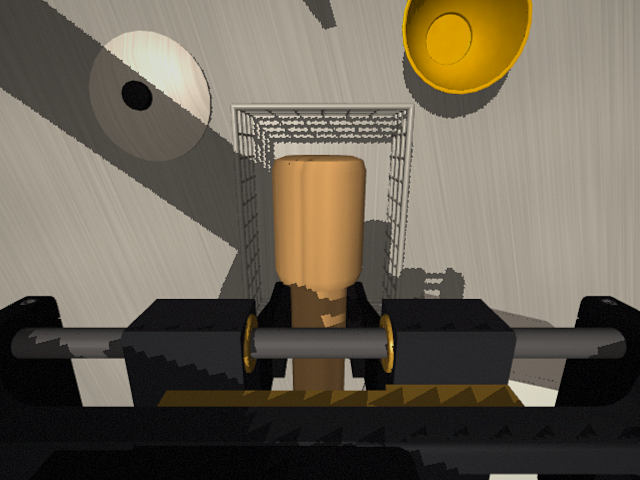

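View pics/s5.png

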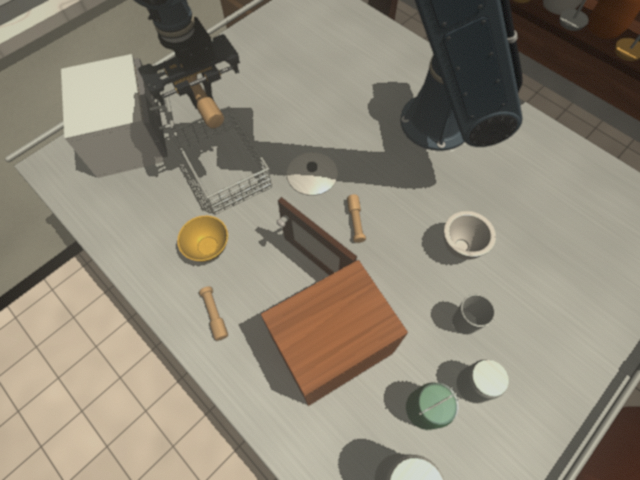

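```bash
python3 -m crank '[[0.002,0.1,0.006,0.003,0,-0.001,-1],[0.002,0.2,0.006,0.003,0,-0.001,-1],[0.002,0.3,0.006,0.003,0,-0.001,-1],[0.002,0.38,0.006,0.003,0,-0.001,-1],[0.002,0.42,0.006,0.003,0,-0.001,-1],[0.002,0.441,0.006,0.003,0,-0.001,-1],[0.002,0.441,0.006,0.003,0,-0.001,-1]]'
python3 - <<'E'
from h import *
cv2.imwrite("pics/w6.png",vision.camera("wrist"))
E
```

```text
time: 7.0
position: [0.5416, -0.3087, 0.057]
tool_rot: [0.43, -0.559, 0.562, -0.431]
ft_force: [0.1, 0.2, -1.9]
grip_width: 0.0272
```

View pics/w6.png

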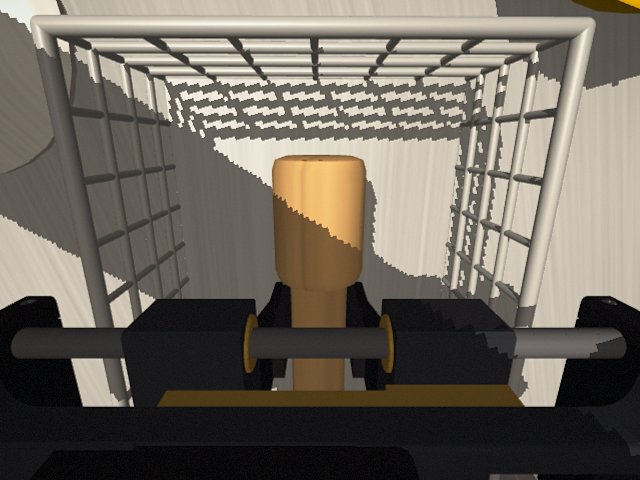

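Centred in the basket with no contact force. Releasing, then raising.

```bash
python3 -m crank '[[0,0,0,0,0,0,0.3],[0,0,0,0,0,0,0.3],[0,0,0,0,0,0,0.3],[0,0,0,0,0,0,0.3],[0,-0.06,0,0,0,0,0.3],[0,-0.16,0,0,0,0,0.3],[0,-0.28,0,0,0,0,0.3],[0,-0.4,0,0,0,0,0.3],[0,-0.45,0,0,0,0,0.3],[0,-0.45,0,0,0,0,0.3]]'
python3 - <<'E'
from h import *
cv2.imwrite("pics/w7.png",vision.camera("wrist"));cv2.imwrite("pics/t7.png",vision.camera("top"))
E
```

```text
time: 8.3
position: [0.5412, -0.3098, 0.2851]
tool_rot: [0.429, -0.557, 0.565, -0.431]
ft_force: [-0.6, -1.0, 0.4]
grip_width: 0.0567
```

View pics/w7.png

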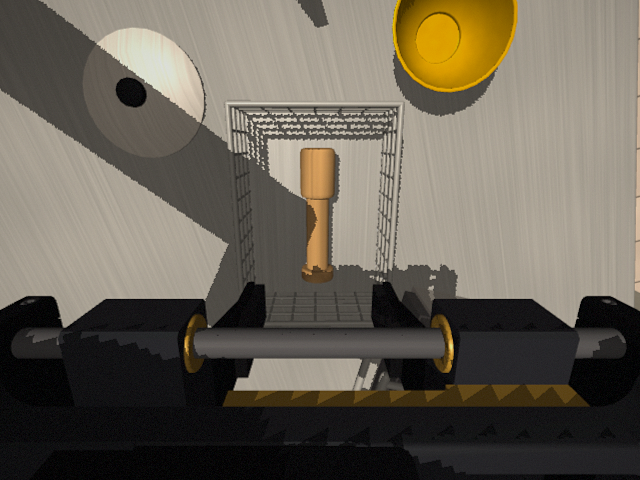

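View pics/t7.png

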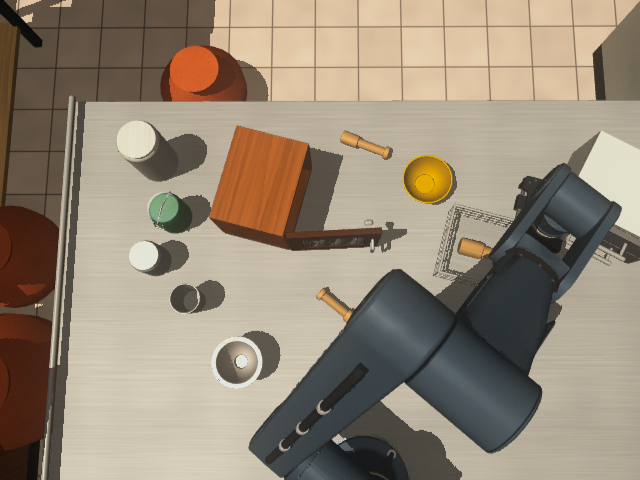

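The pestle lies freely inside the basket (wrist view (318,150)–(318,278), rim around it). Now the door: approach its outer face with shut fingers.

```bash
cat >> h.py <<'E'
X=np.array([.247,.969,0]);Y=np.array([-.969,.247,0]);HG=np.array([.5575,.172,0])
def door(phi,off,r=.18,z=.185):
    d=-np.cos(phi)*Y-np.sin(phi)*X; n=-np.cos(phi)*X+np.sin(phi)*Y
    P=HG+r*d+(.0165+off)*n; P[2]=z
    return P,n
def dplan(phi,off,r=.18,z=.185):
    P,n=door(phi,off,r,z); return plan(P,[0,0,-1],np.cross(n,[0,0,-1]))
E
python3 - <<'E'
from h import *
np.set_printoptions(precision=4,suppress=True)
print(door(1.3,.03),dplan(1.3,.035,z=.27),dplan(1.3,.035),robot.get_obs()["q"])
E
```

```text
(array([ 0.5148, -0.0089,  0.185 ]), array([-0.9998, -0.0212,  0.    ])) [-0.563   0.021  -0.2127 -0.0012  0.4097 -0.0002] [-0.5632  0.191  -0.2133 -0.0012  0.4097 -0.0002] [-0.6989  0.4762  1.3927 -0.      1.2692 -0.4366]
```

```bash
python3 -m crank '[[-0.563,0.02,-0.213,0,0.41,0,-1],[-0.563,0.02,-0.213,0,0.41,0,-1],[-0.563,0.02,-0.213,0,0.41,0,-1],[-0.563,0.02,-0.213,0,0.41,0,-1],[-0.563,0.02,-0.213,0,0.41,0,-1],[-0.563,0.02,-0.213,0,0.41,0,-1],[-0.563,0.02,-0.213,0,0.41,0,-1],[-0.563,0.02,-0.213,0,0.41,0,-1],[-0.563,0.11,-0.213,0,0.41,0,-1],[-0.563,0.19,-0.213,0,0.41,0,-1]]'
python3 - <<'E'
from h import *
np.set_printoptions(precision=4,suppress=True)
T=wristT();cv2.imwrite("pics/w8.png",vision.camera("wrist"));cv2.imwrite("pics/s8.png",cv2.resize(vision.camera("scene")[150:350,180:400],None,fx=3,fy=3))
print(robot.get_obs()["position"],robot.get_obs()["q"])
for phi in (1.3,1.2,1.1,1.,.9,.8,.7,.6): print(phi,dplan(phi,0))
E
```

```text
time: 9.65
position: [0.5102, -0.01, 0.1843]
tool_rot: [0.007, -0.706, 0.708, -0.009]
ft_force: [0.1, -0.3, -0.9]
grip_width: 0.0003
[ 0.5068 -0.0093  0.1816] [-0.2376  0.4523  1.7773 -0.0032  0.9192  1.3128]
1.3 [-0.0759 -0.0073 -0.0003 -0.0002  0.0004  0.0024]
1.2 [-0.112  -0.0076  0.0012 -0.0001 -0.0315  0.0024]
1.1 [-0.1481 -0.0078 -0.0008  0.     -0.0633  0.0024]
1.0 [-0.1838 -0.0081 -0.0065  0.0002 -0.0951  0.0024]
0.9 [-0.2188 -0.0084 -0.0157  0.0003 -0.127   0.0024]
0.8 [-0.2526 -0.0086 -0.0283  0.0004 -0.1588  0.0024]
0.7 [-0.285  -0.0089 -0.0443  0.0005 -0.1906  0.0024]
0.6 [-0.3157 -0.0091 -0.0634  0.0006 -0.2224  0.0024]
```

View pics/w8.png

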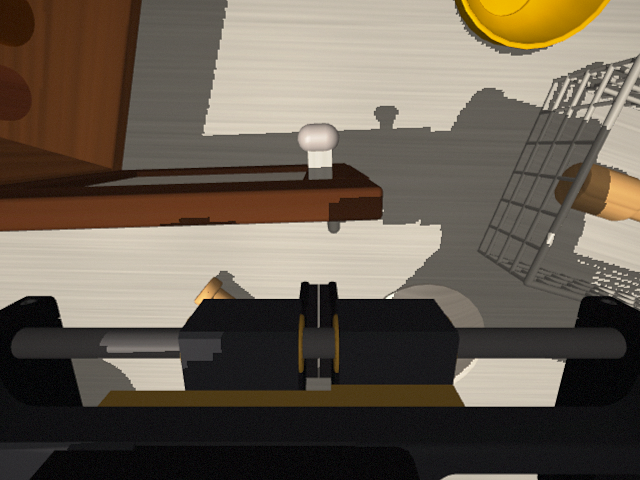

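View pics/s8.png

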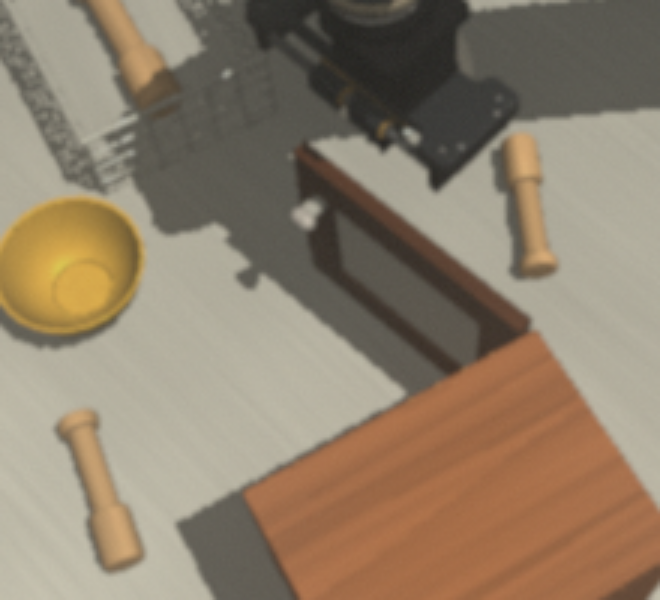

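Shut fingers stand in front of the door's outer face, parallel to it and near the free side (door top at wrist row ~200, free edge column 382). Pushing along the arc.

```bash
python3 -m crank '[[-0.05,-0.005,0,0,0,0,-1],[-0.076,-0.007,0,0,0,0,-1],[-0.112,-0.0075,0.001,0,-0.0315,0,-1],[-0.148,-0.008,-0.001,0,-0.0633,0,-1],[-0.184,-0.008,-0.0065,0,-0.095,0,-1],[-0.219,-0.0085,-0.0157,0,-0.127,0,-1],[-0.2526,-0.0086,-0.0283,0,-0.159,0,-1],[-0.285,-0.009,-0.0443,0,-0.19,0,-1],[-0.316,-0.009,-0.0634,0,-0.222,0,-1]]'
python3 - <<'E'
from h import *
np.set_printoptions(precision=4,suppress=True)
cv2.imwrite("pics/w9.png",vision.camera("wrist"))
o=robot.get_obs();print(o["position"],o["ft_force"])
for phi in (.6,.5,.4,.3,.25,.2,.15,.1,.05,0): print(phi,dplan(phi,0))
E
```

```text
time: 10.88
position: [0.6683, 0.0252, 0.192]
tool_rot: [0.249, -0.66, 0.663, -0.251]
ft_force: [-0.7, -0.4, -0.6]
grip_width: 0.0001
[0.6706 0.0264 0.1921] [2.9184 0.6333 0.0132]
0.6 [ 0.0106  0.0142 -0.0081 -0.0022  0.0012 -0.0012]
0.5 [-0.0255  0.0143 -0.0065 -0.0023 -0.0306 -0.001 ]
0.4 [-0.0616  0.0144 -0.0084 -0.0023 -0.0625 -0.0009]
0.3 [-0.0973  0.0145 -0.014  -0.0024 -0.0943 -0.0008]
0.25 [-0.1149  0.0146 -0.0181 -0.0024 -0.1102 -0.0008]
0.2 [-0.1322  0.0146 -0.0231 -0.0024 -0.1261 -0.0007]
0.15 [-0.1493  0.0146 -0.029  -0.0025 -0.1421 -0.0006]
0.1 [-0.1661  0.0146 -0.0357 -0.0025 -0.158  -0.0006]
0.05 [-0.1825  0.0146 -0.0432 -0.0025 -0.1739 -0.0005]
0 [-0.1986  0.0146 -0.0516 -0.0025 -0.1898 -0.0005]
```

View pics/w9.png

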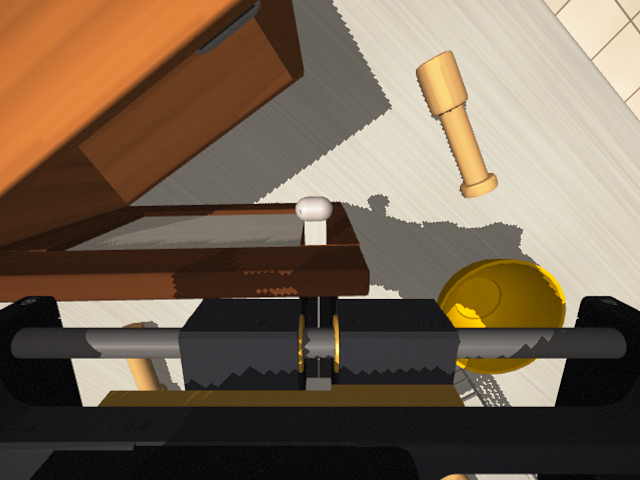

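```bash
python3 -m crank '[[-0.0255,0.01,-0.0065,0,-0.03,0,-1],[-0.0616,0.014,-0.0084,0,-0.0625,0,-1],[-0.097,0.014,-0.014,0,-0.094,0,-1],[-0.115,0.014,-0.018,0,-0.11,0,-1],[-0.132,0.014,-0.023,0,-0.126,0,-1],[-0.149,0.014,-0.029,0,-0.142,0,-1],[-0.158,0.014,-0.032,0,-0.15,0,-1],[-0.166,0.014,-0.036,0,-0.158,0,-1],[-0.166,0.014,-0.036,0,-0.158,0,-1]]'
python3 - <<'E'
from h import *
np.set_printoptions(precision=4,suppress=True)
cv2.imwrite("pics/t10.png",cv2.resize(vision.camera("top")[110:310,220:470],None,fx=3,fy=3));cv2.imwrite("pics/w10.png",vision.camera("wrist"))
o=robot.get_obs();print(o["position"],o["ft_force"])
for phi in (.1,.05,0,-.03): print(phi,dplan(phi,0))
E
```

```text
time: 12.05
position: [0.7187, 0.0934, 0.1844]
tool_rot: [0.403, -0.579, 0.583, -0.404]
ft_force: [0.2, -1.0, -0.2]
grip_width: 0.0004
[0.7186 0.0931 0.1843] [ 0.2767 -0.2599 -0.0206]
0.1 [-0.0048 -0.0015  0.0032 -0.0016 -0.0023  0.0006]
0.05 [-0.0229 -0.0015  0.0042 -0.0016 -0.0182  0.0007]
0 [-0.0409 -0.0015  0.0044 -0.0016 -0.0341  0.0007]
-0.03 [-0.0518 -0.0016  0.0041 -0.0016 -0.0437  0.0007]
```

View pics/w10.png

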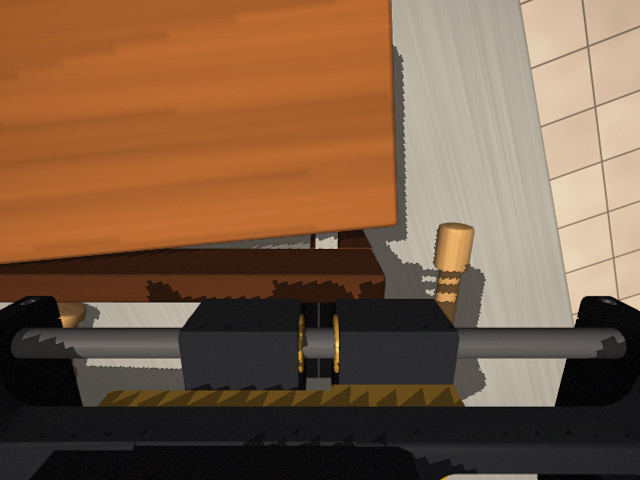

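```bash
python3 -m crank '[[-0.012,0,0.004,0,-0.009,0,-1],[-0.023,0,0.004,0,-0.018,0,-1],[-0.032,0,0.004,0,-0.026,0,-1],[-0.041,0,0.004,0,-0.034,0,-1],[-0.041,0,0.004,0,-0.034,0,-1]]'
python3 - <<'E'
from h import *
np.set_printoptions(precision=4,suppress=True)
cv2.imwrite("pics/w11.png",vision.camera("wrist"))
o=robot.get_obs();print(o["position"],o["ft_force"])
for phi in (0,-.03,-.06): print(phi,dplan(phi,0))
E
```

```text
time: 12.78
position: [0.7274, 0.1108, 0.1842]
tool_rot: [0.435, -0.556, 0.56, -0.434]
ft_force: [-2.6, -4.5, 2.2]
grip_width: 0.0003
[0.7274 0.1108 0.1841] [-2.7375 -3.4712  1.6761]
0 [-0.0016 -0.0018  0.0005 -0.0013  0.0002  0.0015]
-0.03 [-0.0124 -0.0018  0.0013 -0.0013 -0.0093  0.0016]
-0.06 [-0.0232 -0.0019  0.0018 -0.0013 -0.0189  0.0016]
```

View pics/w11.png

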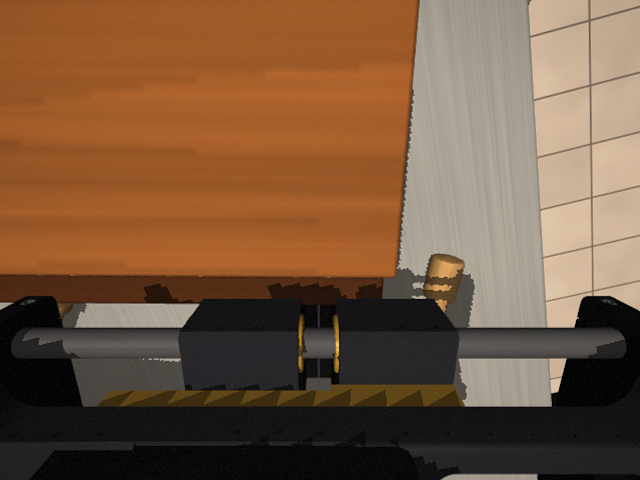

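```bash
python3 -m crank '[[-0.006,0,0,0,-0.004,0,-1],[-0.012,0,0,0,-0.004,0,-1],[-0.012,0,0,0,-0.004,0,-1]]';python3 -m crank '[[-0.006,0,0,0,0,0,-1],[-0.006,0,0,0,0,0,-1]]'
```

```text
time: 13.2
position: [0.7276, 0.111, 0.1842]
tool_rot: [0.441, -0.552, 0.56, -0.433]
ft_force: [-6.7, -15.6, 4.2]
grip_width: 0.0003
time: 13.45
position: [0.7276, 0.111, 0.1843]
tool_rot: [0.443, -0.551, 0.561, -0.432]
ft_force: [-8.5, -21.6, 4.5]
grip_width: 0.0007
```

The force rises to 23 N with no movement, so the door is at a hard stop. Backing off to look.

```bash
python3 -m crank '[[0.05,0,0,0,0,0,-1],[0.12,0,0,0,0,0,-1],[0.2,-0.1,0,0,0,0,-1],[0.3,-0.2,0,0,0,0,-1],[0.42,-0.3,0,0,0,0,-1],[0.5,-0.35,0,0,0,0,-1],[0.5,-0.35,0.0,0,0,0,-1],[0.5,-0.35,0.0,0,0,0,-1],[0.5,-0.35,0.0,0,0,0,-1]]'
python3 - <<'E'
from h import *
cv2.imwrite("pics/t12.png",vision.camera("top"));T=wristT();np.save("T12.npy",T);cv2.imwrite("pics/w12.png",vision.camera("wrist"));cv2.imwrite("pics/s12.png",vision.camera("scene"))
t=cv2.imread("pics/t12.png");cv2.imwrite("pics/t12c.png",cv2.resize(t[110:280,200:370],None,fx=3.5,fy=3.5))
E
```

```text
time: 14.58
position: [0.6703, -0.1199, 0.3579]
tool_rot: [0.438, -0.554, 0.556, -0.438]
ft_force: [-0.3, -0.4, -0.3]
grip_width: 0.0002
```

View pics/t12.png

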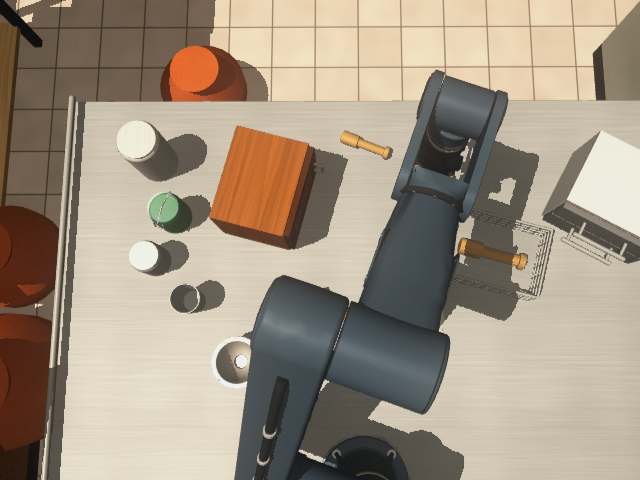

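View pics/w12.png

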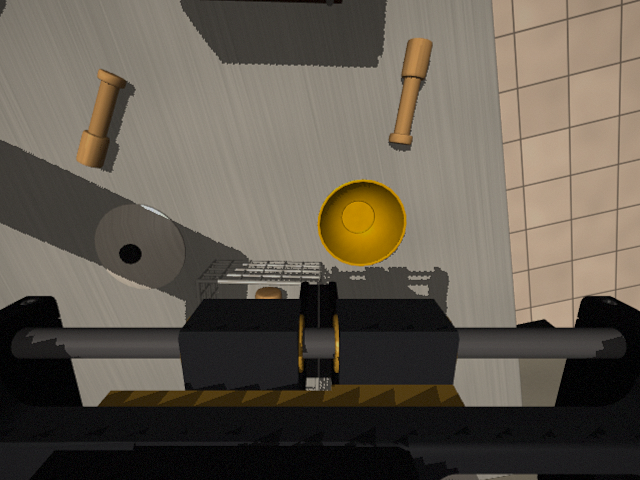

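View pics/s12.png

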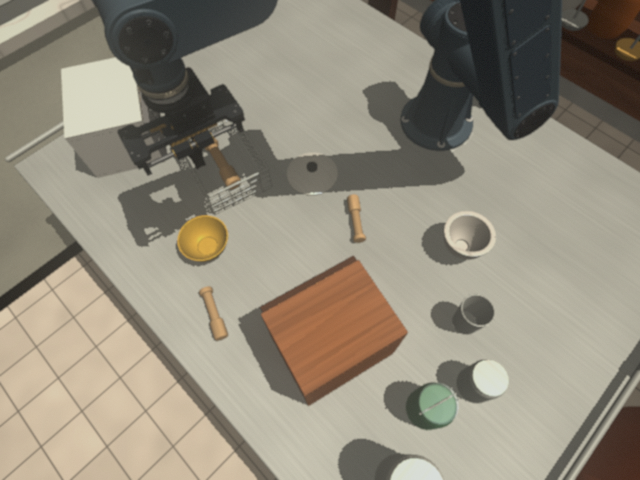

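View pics/t12c.png

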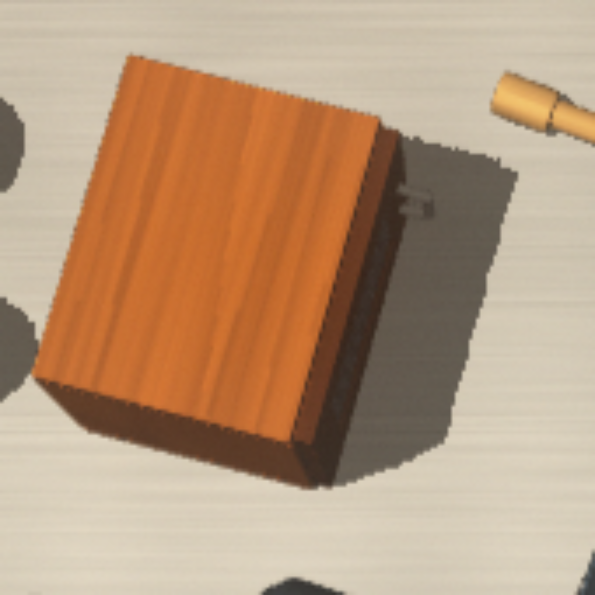

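The door's top strip is parallel to the carcass front (about 20 px wide at both ends of the crop), with no wedge gap. The pestle is in the basket and the other objects haven't moved. Handing in.

Run:
```python
from rig import robot
print(robot.hand_in())
```

```text
the job is handed in; nothing more can be done
None
```

I put the largest pestle in the wire basket, pushed the cupboard door shut, and handed the job in at about 14.7 s of the 58 s allowed. The hand-in gave no verdict, so what follows rests on my own last checks.

- **Pestle:** I gripped the handle with the gripper tilted 12° to clear the open door. I let go about 25 mm above the basket floor. The wrist, top and scene pictures all show it lying well inside the rim.
- **Door:** I pushed it shut with the closed fingers on its solid top edge. At the end the push reached about 23 N and the arm no longer moved, well past the 5–10 N the catch needs. After I backed off, the top picture shows the door parallel to the cupboard front with no gap. I judged that by eye and did not measure the door angle directly.
- **Everything else:** the other objects look unmoved in the last pictures, judged by eye. The arm is clear of everything, with under 1 N on the wrist.

No check failed or disagreed with another.

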